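# Latch the label-roll stand open for loading

## Robot

A 6-joint arm with a two-finger parallel gripper is mounted at the origin on the work surface. World frame = base frame: x ahead of the robot, y to its left, z up, the work surface at z = 0. Lengths are in m, angles in rad, forces in N, time in s.
With the tool pointing down it reaches from about 0.3 to 0.775 m from the base axis. Payload 14.6 kg.
Tool frame: the origin (TCP) lies on the front face of the gripper's body, between the roots of the fingers; the fingertips stand 97 mm ahead of it and the grasp point (between the pads) lies 78 mm ahead of it; z points along the fingers, y is the direction in which the jaws open and shut (so a half turn about z gives the same grasp; the last joint's range is limited). The gripper opens to 94 mm and grips with 3 to 60 N. Pads are 16 mm wide; open, the fingers measure 119 mm over their backs; the gripper's body (75 mm by 177 mm) begins 78 mm behind the grasp point.
Start: joints at [-1.382, 0.3, 1.521, -0, 1.321, -0.067], TCP at [0.139, -0.532, 0.303] pointing down, gripper open.
Joint ranges: [-3.03, 3.03], [-0.79, 2.21], [0.23, 2.52], [-1.04, 4.18], [0, 3.07], [-2.55, 2.55]. Speed limits (rad/s): [2.22, 2.22, 2.57, 3.14, 3.14, 3.14].

## Interface

Orientations are given as [roll, pitch, yaw] about the fixed x, y, z axes, in that order (R = Rz(yaw) Ry(pitch) Rx(roll)).
In Python, from station import ctrl gives the robot as it stands. The module is installed in compiled form; this text tells all that it offers.
- The arm moves only by the shell command python3 -m pendant 'ROWS' [FORCE]. ROWS is JSON, a list of rows, each an object of numbers: "rx", "ry", "rz": the turn, a rotation vector about the tool's x, y, z each as a share of 4 degrees, from -1 to 1; "tx", "ty", "tz": the shift along the tool's x, y, z each as a share of 0.04 m, from -1 to 1; "grip": the gripper command: -1 is fully open, 1 is shut, values between are in proportion. A call has 1 to 8 rows; each row shifts and turns the pose as measured when the row begins, along the tool's axes as they then stand; what a row does not reach is not made up. A row lasts 1/12 s, in which the tool goes at most 41.7 mm and 7.16 degrees, less where a joint would pass 70% of its speed; a pose out of reach is approached as far as the arm can. A call with a number of a shift or a turn outside -1 to 1 is refused whole. A call with a gripper value outside its range is refused whole. The fingers move at their own pace and stop on an object; FORCE is the grip in N (left out, the last holds). Time passes only in rows, so rows that do not move let the fingers close. It gives the time, the measured TCP pose, the force and the opening at its end, in the units of the state.
- ctrl.get_obs(): the state, without advancing time (a new reading comes with each control period).
- ctrl.camera(name): name is "scene" or "top" or "wrist"; returns a dict with "pixels" (400x640x3 uint8, blue, green, red), "fx", "fy", "cx", "cy" (pixels), "world_from_camera" (4x4, takes a point from camera to world coordinates). Camera axes: x right, y up, looking along -z (the intrinsics and any distortion apply to the point x, -y, -z); pixel columns grow to the right and rows downward; lengths in m; the calibration is good to about 2 mm. A picture is of the moment at which its call begins. There is no depth.
- ctrl.hand_in(): hands the job in, once; it reports no verdict.
The state is a dict: "time_s": time; "qpos": joint angles; "joint_vel": joint speeds; "tau": joint torques, N m; "ee_pos": TCP position; "eef_rot": TCP orientation; "force": force on the tool from outside, world axes, zero at the start; "moment": the same for the moment, N m; "grip_width": finger opening in m.
Only numpy, scipy, OpenCV 4.12 (cv2) and the standard library are available. Lean on these libraries where they do the work, as an engineer would, in place of code of your own. Each camera call takes 0.05 s, during which the arm holds its last target.

## Task

Get the larger of the two label-roll stands ready for a new roll: with your fingertips push the thumb tab of its sprung cheek away from the fixed cheek, right back towards its end stop, then let it go so that it springs back and catches on its stop pin, half-way open. Just push, do not pick anything up; leave the smaller stand and everything else on the desk as they are.

Things in the scene. Friction and masses are not known exactly. Their poses are not given: they have to be found in the camera images.
- big_stand: The LARGER of two label-roll stands, fixed to the desk: grey base plate, x -110 to 130, y -62 to 62 mm, 12 mm thick, with two upright round white cheeks of 84 mm diameter facing each other across the gap for a roll. Origin on the desk; z up; x along the slide, from fixed to sprung cheek. Fixed cheek: x -91 to -85 mm, top 100 mm above the desk.
- big_cheek (a joint): Travel of the larger stand's sprung cheek along the stand's +x, m: 0 rest (start), 0.065 end stop. A spring pushes it back (3.6 N at 0, 7.5 N at 0.065; rubbing adds up to 3 N). Pushed beyond about 0.055 its tail shoots the stop pin; let go, it then returns by itself and stops on the pin at 0.040. Let go before about 0.050 it runs back to 0 and can be pushed again.
- big_tab (a point): On the push face of that cheek's thumb tab, mid-width, 18 mm below its top edge. Tab: upright white plate 46 mm wide, 8 mm thick, top 148 mm above the desk, higher than the fixed cheek. The face looks to the stand's -x (to the fixed cheek); push it along +x. Moves with the cheek; at rest at x -49, y 0, z 130 mm in the stand's frame. Space before it, above the fixed cheek, is free.
- big_pin (a joint): Travel of that stand's steel stop pin (8 mm diameter, in the aluminium block at x 70 mm, 30 mm above the desk), m: 0 withdrawn (start), about 0.014 shot across and holding the cheek. It is worked by the cheek's tail, need not be touched, and stays where it is put.
- small_stand: The SMALLER of two label-roll stands, fixed to the desk: grey base plate, x -110 to 130, y -62 to 62 mm, 12 mm thick, with two upright round white cheeks of 48 mm diameter facing each other across the gap for a roll. Origin on the desk; z up; x along the slide, from fixed to sprung cheek. Fixed cheek: x -91 to -85 mm, top 64 mm above the desk.
- small_cheek (a joint): Travel of the smaller stand's sprung cheek along the stand's +x, m: 0 rest (start), 0.065 end stop. A spring pushes it back (3.6 N at 0, 7.5 N at 0.065; rubbing adds up to 3 N). Pushed beyond about 0.055 its tail shoots the stop pin; let go, it then returns by itself and stops on the pin at 0.040. Let go before about 0.050 it runs back to 0 and can be pushed again.
- small_tab (a point): On the push face of that cheek's thumb tab, mid-width, 18 mm below its top edge. Tab: upright white plate 26 mm wide, 8 mm thick, top 104 mm above the desk, higher than the fixed cheek. The face looks to the stand's -x (to the fixed cheek); push it along +x. Moves with the cheek; at rest at x -49, y 0, z 86 mm in the stand's frame. Space before it, above the fixed cheek, is free.
- small_pin (a joint): Travel of that stand's steel stop pin (8 mm diameter, in the aluminium block at x 70 mm, 30 mm above the desk), m: 0 withdrawn (start), about 0.014 shot across and holding the cheek. It is worked by the cheek's tail, need not be touched, and stays where it is put.
- roll_a: Loose roll of labels lying flat, white paper, 90 mm diameter, 55 mm high, 38 mm hole; origin at the centre of its underside.
- roll_b: Second loose roll of labels, as roll_a, on the other side of the desk.
- mouse: Loose black computer mouse, 98 x 54 x 30 mm, lying between the two stands; origin under its centre.
- eraser: Loose eraser in a paper sleeve, 57 x 23 x 13 mm, between the stands, nearer the robot; origin under it, about its middle.
- marker: Loose marker pen, 135 x 15 x 15 mm, beyond the stands; origin under its barrel.
- core: Loose empty cardboard roll core standing upright, 43 mm diameter, 55 mm high, beyond the stands.
- mug: Loose white mug, 80 mm diameter, 90 mm high, beyond the stands; origin under its centre.
- stapler: Loose stapler, 140 x 36 x 52 mm, beyond the stands; origin under its centre.

How it is judged:
By the outcome, as a careful person would: the job done as asked, in the order asked, and still so for the second after the job is handed in, with the robot touching nothing.
It also fails if it takes over 35 s, if anything falls off the work surface, if the arm or the gripper's body presses on something with over 40 N, if the wrist force passes 120 N, or if a joint passes its speed limit or range.

## Working session

There is one attempt and no reset: what is moved stays moved. The work goes in short steps, Python scripts to look and compute and a shell command to move; the robot and the scene stay as the last step left them, time stands still between calls to the robot, and variables do not carry over. Pictures are saved under pics/ and viewed, and the job is handed in when it is done.

```bash
mkdir -p pics; python3 - <<'E'
from station import ctrl
import cv2
for n in("scene","top"):
    c=ctrl.camera(n); cv2.imwrite(f"pics/{n}0.png",c["pixels"]); print(n,c["fx"],c["fy"],c["cx"],c["cy"],c["world_from_camera"].round(3).tolist(),[k for k in c])
print(ctrl.get_obs())
E
```

```text
scene 406.9532976373956 406.9532976373956 322.4683865705198 198.04770663223397 [[0.403, -0.693, 0.598, 1.31], [0.915, 0.314, -0.253, -0.306], [-0.012, 0.649, 0.761, 0.982], [0.0, 0.0, 0.0, 1.0]] ['pixels', 'fx', 'fy', 'cx', 'cy', 'world_from_camera']
top 442.6814087855628 442.6814087855628 324.6993658309131 200.01456368418607 [[0.026, 0.974, -0.226, 0.345], [-1.0, 0.026, -0.005, 0.009], [0.001, 0.226, 0.974, 1.257], [0.0, 0.0, 0.0, 1.0]] ['pixels', 'fx', 'fy', 'cx', 'cy', 'world_from_camera']
{'time_s': 0.1, 'qpos': array([-1.38161130e+00,  3.00410286e-01,  1.52149889e+00,  1.64473398e-05,
        1.32070412e+00, -6.66307826e-02]), 'joint_vel': array([-3.58787186e-04, -1.28594174e-03, -5.92730332e-04,  1.85414445e-03,
        9.57542285e-04,  8.16910518e-05]), 'tau': array([ 1.95968700e-03, -5.32639182e+01, -3.53283870e+01,  7.09218532e-02,
        2.34642229e-02, -6.30741829e-05]), 'ee_pos': array([ 0.13912815, -0.53197825,  0.30215441]), 'eef_rot': array([-3.14057534e+00, -8.38520001e-05,  2.55811683e-01]), 'force': array([ 0.07561562,  1.04835462, -0.18609387]), 'moment': array([ 0.00165778, -0.02293213,  0.00721458]), 'grip_width': 0.09384690087965764}
```

View pics/scene0.png

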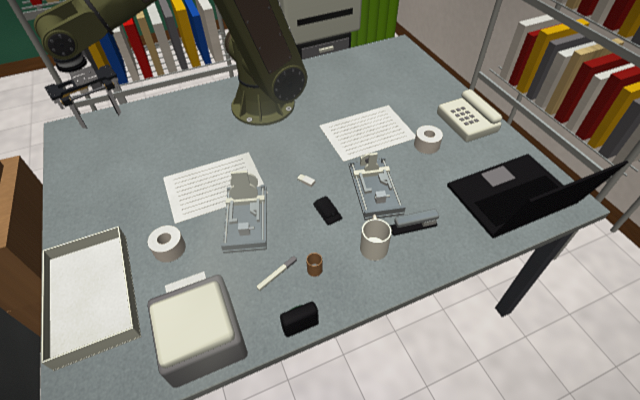

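View pics/top0.png

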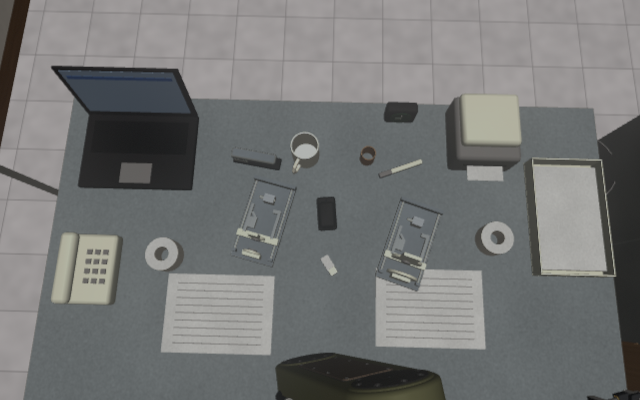

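The larger stand looks like the one near scene (245,215) and top (410,245), on the robot's right (y<0). The other is near scene (377,185) and top (265,222). I'll enlarge both to check.

```bash
python3 - <<'E'
import cv2,numpy as np
t=cv2.imread("pics/top0.png"); s=cv2.imread("pics/scene0.png")
a=cv2.resize(t[170:300,350:470],None,fx=4.5,fy=4.5,interpolation=cv2.INTER_CUBIC)
cv2.imwrite("pics/tz.png",a)
cv2.imwrite("pics/sz.png",cv2.resize(s[150:260,200:420],None,fx=3.6,fy=3.6,interpolation=cv2.INTER_CUBIC))
E
```

```text
(no output)
```

View pics/tz.png

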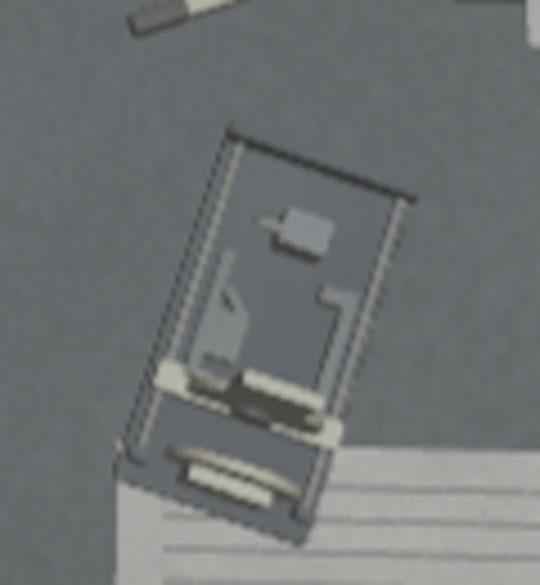

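View pics/sz.png

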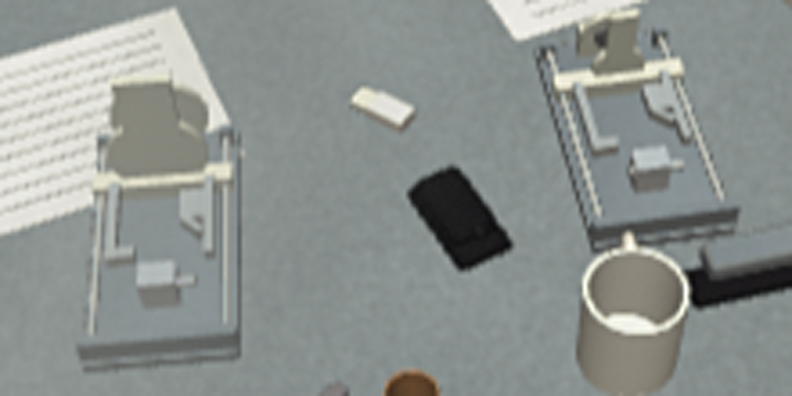

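Confirmed: the left stand in the scene view has the 84 mm cheek and wide tab. The base corners in the top zoom are at about (232,132), (412,200), (303,543), (118,475). I'll cast rays through these for the stand pose, then check the tab top in both views.

```bash
cat > h.py <<'E'
import numpy as np
from station import ctrl
def ray(c,uv):
    T=np.array(c["world_from_camera"]);d=np.array([(uv[0]-c["cx"])/c["fx"],-(uv[1]-c["cy"])/c["fy"],-1.])
    return T[:3,3],T[:3,:3]@d
def plane(c,uv,z):
    o,d=ray(c,uv);return o+d*(z-o[2])/d[2]
def proj(c,p):
    T=np.array(c["world_from_camera"]);q=T[:3,:3].T@(np.array(p)-T[:3,3]);return np.array([c["cx"]-c["fx"]*q[0]/q[2],c["cy"]+c["fy"]*q[1]/q[2]])
E
python3 - <<'E'
from h import *
t=ctrl.camera("top");s=ctrl.camera("scene")
Z=lambda u,v:(350+(u+.5)/4.5-.5,170+(v+.5)/4.5-.5)
C=np.array([plane(t,Z(*p),.012) for p in[(232,132),(412,200),(303,543),(118,475)]])[:,:2]
print(C.round(4)); print([np.linalg.norm(C[i]-C[(i+1)%4]).round(4) for i in range(4)])
obj=np.array([(.13,.062),(.13,-.062),(-.11,-.062),(-.11,.062)])
om=obj-obj.mean(0);cm=C-C.mean(0)
yaw=np.arctan2((om[:,0]*cm[:,1]-om[:,1]*cm[:,0]).sum(),(om*cm).sum())
R=np.array([[np.cos(yaw),-np.sin(yaw)],[np.sin(yaw),np.cos(yaw)]])
o=C.mean(0)-R@obj.mean(0);print("org",o,"yaw",yaw)
print("res",(C-(obj@R.T+o)).round(4).tolist())
W=lambda x,y,z:[*(R@[x,y]+o),z]
for nm,p in dict(tabtopL=(-.049,.023,.148),tabtopR=(-.049,-.023,.148),fixtop=(-.088,0,.1),blk=(.07,0,.04)).items():
    w=W(*p);a=proj(t,w);b=proj(s,w);print(nm,np.round(w,4),"topzoom",((a-[350,170])*4.5).round(),"scenezoom",((b-[200,150])*3.6).round())
for nm,p in dict(c1=(.13,.062,.012),c2=(.13,-.062,.012)).items(): print(nm,((proj(s,W(*p))-[200,150])*3.6).round())
E
```

```text
[[ 0.6427 -0.2062]
 [ 0.6012 -0.3204]
 [ 0.3849 -0.2465]
 [ 0.4231 -0.1331]]
[np.float64(0.1215), np.float64(0.2286), np.float64(0.1197), np.float64(0.2315)]
org [ 0.50349414 -0.22333199] yaw -0.3277241063984859
res [[-0.0039, 0.0002], [-0.0054, 0.0035], [0.0055, 0.0001], [0.0038, -0.0039]]
tabtopL [ 0.4645 -0.1858  0.148 ] topzoom [239. 386.] scenezoom [165.  69.]
tabtopR [ 0.4497 -0.2293  0.148 ] topzoom [318. 414.] scenezoom [107.  73.]
fixtop [ 0.4202 -0.195   0.1   ] topzoom [242. 472.] scenezoom [148.  78.]
blk [ 0.5698 -0.2459  0.04  ] topzoom [303. 236.] scenezoom [152. 271.]
c1 [233. 347.]
c2 [ 75. 359.]
```

The stand pose fits only to about 5 mm, so I'll measure the tab's top edge directly across both views.

```bash
python3 - <<'E'
import cv2
t=cv2.imread("pics/top0.png"); s=cv2.imread("pics/scene0.png")
cv2.imwrite("pics/tz2.png",cv2.resize(t[240:300,375:445],None,fx=10,fy=10,interpolation=cv2.INTER_CUBIC))
cv2.imwrite("pics/sz2.png",cv2.resize(s[160:215,215:275],None,fx=10,fy=10,interpolation=cv2.INTER_CUBIC))
E
```

```text
(no output)
```

View pics/tz2.png

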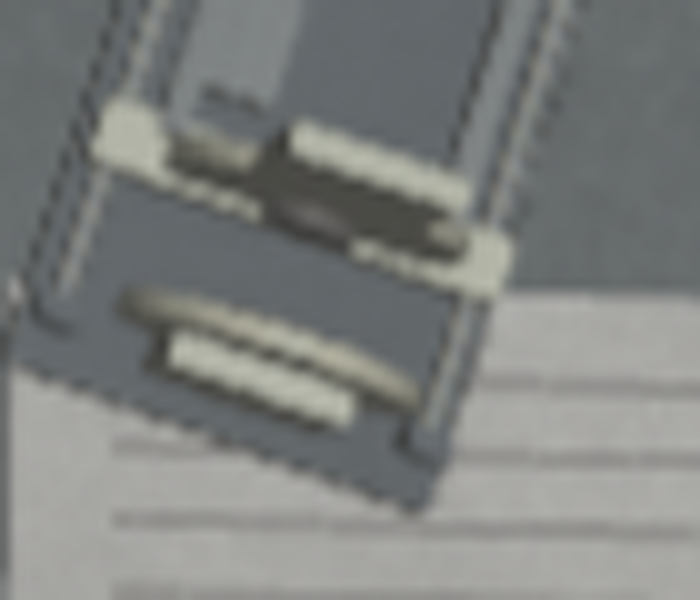

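View pics/sz2.png

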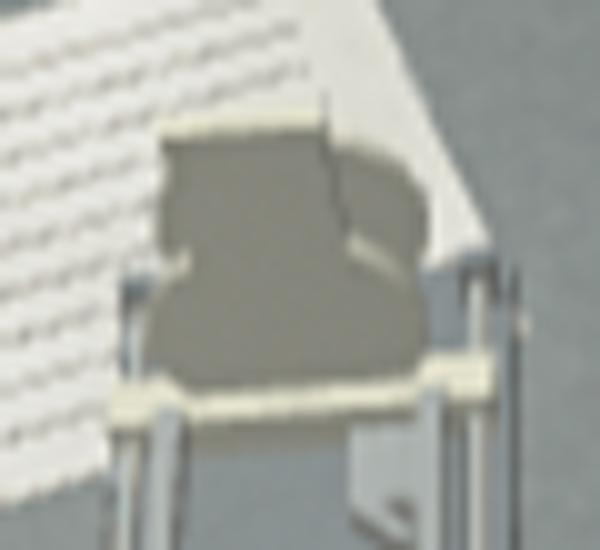

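Top zoom: the tab's top strip is a bright quad, (295,122), (470,180), (462,210), (288,155), and its push-face edge is the last pair. Scene zoom: the strip runs from (163,130) to (325,118).

```bash
python3 - <<'E'
from h import *
t=ctrl.camera("top");s=ctrl.camera("scene")
A=lambda u,v:(375+(u+.5)/10-.5,240+(v+.5)/10-.5)
B=lambda u,v:(215+(u+.5)/10-.5,160+(v+.5)/10-.5)
def tri(a,b):
    o1,d1=ray(t,a);o2,d2=ray(s,b);k=np.linalg.lstsq(np.c_[d1,-d2],o2-o1,rcond=None)[0]
    p,q=o1+k[0]*d1,o2+k[1]*d2;return ((p+q)/2).round(4),np.linalg.norm(p-q).round(4)
print("L",tri(A(292,138),B(325,118)));print("R",tri(A(466,195),B(163,130)));print("C",tri(A(379,167),B(244,124)))
P=[plane(t,A(*p),.148) for p in[(288,155),(462,210),(295,122),(470,180)]];print(np.round(P,4))
l,r=P[0],P[1];print("width",np.linalg.norm(l-r),"face yaw",np.arctan2(l[1]-r[1],l[0]-r[0])-np.pi/2)
print("scene strip z.148",[plane(s,B(*p),.148).round(4) for p in[(325,118),(163,130)]])
# long side edges yaw & rails crossbar
E=lambda u,v:(350+(u+.5)/4.5-.5,170+(v+.5)/4.5-.5)
for a,b in [((232,132),(118,475)),((412,200),(303,543))]:
    p,q=plane(t,E(*a),.012),plane(t,E(*b),.012);print("side yaw",np.arctan2(p[1]-q[1],p[0]-q[0]))
E
```

```text
L (array([ 0.4711, -0.1862,  0.1451]), np.float64(0.0036))
R (array([ 0.4578, -0.2298,  0.1462]), np.float64(0.0027))
C (array([ 0.4643, -0.208 ,  0.1455]), np.float64(0.0032))
[[ 0.4661 -0.1864  0.148 ]
 [ 0.4535 -0.2296  0.148 ]
 [ 0.4744 -0.1883  0.148 ]
 [ 0.461  -0.2318  0.148 ]]
width 0.04499491334125506 face yaw -0.28254787335735787
scene strip z.148 [array([ 0.4748, -0.185 ,  0.148 ]), array([ 0.4602, -0.2287,  0.148 ])]
side yaw -0.3214722500564512
side yaw -0.3291573370848162
```

Tab push-face centre is about (0.460, -0.208), width 45 mm (46 given), height 146 mm (148 given), slide yaw about -0.31. The measurements agree, so I'll start the approach with the fingers shut, staying high.

```bash
python3 -m pendant '[{"tx":0.75,"ty":-0.5,"rz":1,"grip":1},{"tx":0.7,"ty":-0.55,"rz":1,"grip":1},{"tx":0.66,"ty":-0.6,"rz":1,"grip":1},{"tx":0.62,"ty":-0.65,"rz":1,"grip":1},{"tx":0.55,"ty":-0.7,"rz":1,"grip":1},{"tx":0.5,"ty":-0.75,"rz":1,"grip":1},{"tx":0.45,"ty":-0.8,"rz":1,"grip":1},{"tx":0.4,"ty":-0.8,"rz":1,"grip":1}]' 20
cat > st.py <<'E'
from h import *
o=ctrl.get_obs();p=o["ee_pos"];r=o["eef_rot"]
F=np.array([.460,-.208]);yw=-.31;d=np.array([np.cos(yw),np.sin(yw)]);n=np.array([-d[1],d[0]])
yaw=r[2];x=np.array([np.cos(yaw),np.sin(yaw)]);y=np.array([np.sin(yaw),-np.cos(yaw)])
g=F-.036*d-p[:2]
print("t",o["time_s"],"p",p.round(4),"r",r.round(3),"f",o["force"].round(1),"w",o["grip_width"])
print("slide pos rel face",((p[:2]-F)@d).round(4),"lat",((p[:2]-F)@n).round(4),"to go tx,ty rows",(g@x/.04).round(2),(g@y/.04).round(2),"rz rows",((yaw-yw)/np.radians(4)).round(2),"f along",(o["force"][:2]@d).round(2))
E
python3 st.py
```

```text
t 0.3 p [ 0.1391 -0.5321  0.3025] r [-3.141 -0.     0.256] f [ 0.3 -0.6  1. ] w 0.09403618539892517
slide pos rel face -0.2067 lat -0.4065 to go tx,ty rows 9.05 -6.29 rz rows 8.1 f along 0.5$[0]: bad value
```

The call was refused, perhaps because each row needs every key. I'll try a single full row.

```bash
python3 -m pendant '[{"rx":0,"ry":0,"rz":1,"tx":0.75,"ty":-0.5,"tz":0,"grip":1}]' 20
```

```text
time_s: 0.38
ee_pos: [0.161, -0.507, 0.302]
eef_rot: [-3.141, 0.001, 0.184]
force: [0.9, -0.6, -0.9]
grip_width: 0.0902
```

```bash
python3 -m pendant '[{"rx":0,"ry":0,"rz":1,"tx":0.7,"ty":-0.55,"tz":0,"grip":1},{"rx":0,"ry":0,"rz":1,"tx":0.66,"ty":-0.6,"tz":0,"grip":1},{"rx":0,"ry":0,"rz":1,"tx":0.62,"ty":-0.65,"tz":0,"grip":1},{"rx":0,"ry":0,"rz":1,"tx":0.55,"ty":-0.7,"tz":0,"grip":1},{"rx":0,"ry":0,"rz":1,"tx":0.5,"ty":-0.75,"tz":0,"grip":1},{"rx":0,"ry":0,"rz":1,"tx":0.45,"ty":-0.8,"tz":0,"grip":1},{"rx":0,"ry":0,"rz":1,"tx":0.4,"ty":-0.8,"tz":0,"grip":1}]' 20; python3 st.py
```

```text
time_s: 0.97
ee_pos: [0.3294, -0.3085, 0.3012]
eef_rot: [-3.141, 0.001, -0.335]
force: [0.7, -0.4, -0.2]
grip_width: 0.044
t 0.9667 p [ 0.3294 -0.3085  0.3012] r [-3.141e+00  1.000e-03 -3.350e-01] f [ 0.7 -0.4 -0.2] w 0.044046388368458506
slide pos rel face -0.0937 lat -0.1356 to go tx,ty rows 1.36 -3.42 rz rows -0.36 f along 0.81
```

```bash
python3 -m pendant '[{"rx":0,"ry":0,"rz":-0.3,"tx":0.35,"ty":-0.85,"tz":0,"grip":1},{"rx":0,"ry":0,"rz":0,"tx":0.35,"ty":-0.85,"tz":0,"grip":1},{"rx":0,"ry":0,"rz":0,"tx":0.35,"ty":-0.85,"tz":0,"grip":1},{"rx":0,"ry":0,"rz":0,"tx":0.3,"ty":-0.85,"tz":0,"grip":1},{"rx":0,"ry":0,"rz":0,"tx":0,"ty":0,"tz":0,"grip":1},{"rx":0,"ry":0,"rz":0,"tx":0,"ty":0,"tz":0,"grip":1}]' 20; python3 st.py
```

```text
time_s: 1.47
ee_pos: [0.4302, -0.185, 0.302]
eef_rot: [-3.141, -0.001, -0.312]
force: [0.6, -0.5, -0.4]
grip_width: 0.0041
t 1.4667 p [ 0.4302 -0.185   0.302 ] r [-3.141e+00 -1.000e-03 -3.120e-01] f [ 0.6 -0.5 -0.4] w 0.004074721157522676
slide pos rel face -0.0354 lat 0.0128 to go tx,ty rows -0.01 0.32 rz rows -0.03 f along 0.75
```

Correct the lateral offset, then descend 60 mm and look before going the rest of the way.

```bash
python3 -m pendant '[{"rx":0,"ry":0,"rz":0,"tx":-0.05,"ty":0.35,"tz":0,"grip":1},{"rx":0,"ry":0,"rz":0,"tx":0,"ty":0,"tz":0.7,"grip":1},{"rx":0,"ry":0,"rz":0,"tx":0,"ty":0,"tz":0.6,"grip":1},{"rx":0,"ry":0,"rz":0,"tx":0,"ty":0,"tz":0,"grip":1}]' 20; python3 st.py
python3 - <<'E'
from h import *
import cv2
a=ctrl.camera("top")["pixels"][180:300,340:470];b=ctrl.camera("scene")["pixels"][100:260,170:330]
cv2.imwrite("pics/a1.png",np.hstack([cv2.resize(a,(400,400),interpolation=cv2.INTER_CUBIC),cv2.resize(b,(400,400),interpolation=cv2.INTER_CUBIC)]))
E
```

```text
time_s: 1.8
ee_pos: [0.423, -0.2001, 0.2496]
eef_rot: [3.141, -0.004, -0.312]
force: [-0.2, 0.4, -1.3]
grip_width: 0.0007
t 1.8 p [ 0.423  -0.2001  0.2496] r [ 3.141 -0.004 -0.312] f [-0.2  0.4 -1.3] w 0.0006537952948784276
slide pos rel face -0.0377 lat -0.0038 to go tx,ty rows 0.04 -0.09 rz rows -0.03 f along -0.31
```

View pics/a1.png

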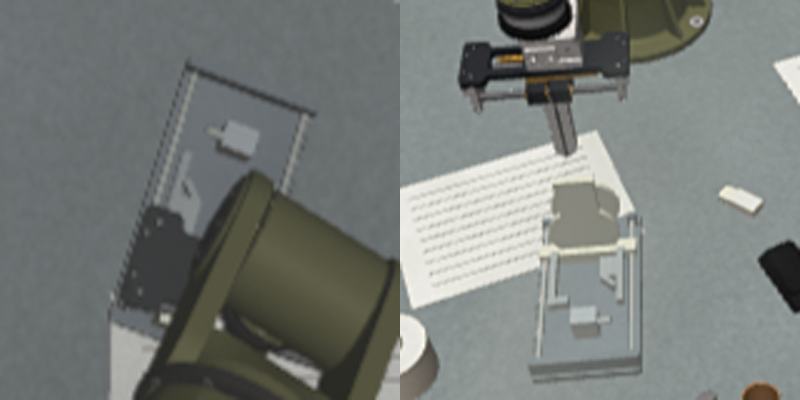

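The fingertips, at (566,152) in the right half, stand behind the tab, whose top edge is at (573,182), and are laterally centred on it. I'll descend the last 28 mm.

```bash
python3 -m pendant '[{"rx":0,"ry":0,"rz":0,"tx":0,"ty":-0.05,"tz":0.7,"grip":1},{"rx":0,"ry":0,"rz":0,"tx":0,"ty":0,"tz":0,"grip":1}]' 20; python3 st.py;  python3 -m pendant '[{"rx":0,"ry":0,"rz":0,"tx":0.3,"ty":0,"tz":0,"grip":1},{"rx":0,"ry":0,"rz":0,"tx":0.25,"ty":0,"tz":0,"grip":1}]' ; python3 st.py
```

```text
time_s: 2.07
ee_pos: [0.4253, -0.1999, 0.2277]
eef_rot: [3.14, -0.013, -0.314]
force: [-0.2, -0.4, -1.2]
grip_width: 0.0002
t 2.0667 p [ 0.4253 -0.1999  0.2277] r [ 3.14  -0.013 -0.314] f [-0.2 -0.4 -1.2] w 0.00017859027156303422
slide pos rel face -0.0355 lat -0.0029 to go tx,ty rows -0.01 -0.07 rz rows -0.06 f along -0.11
time_s: 2.23
ee_pos: [0.4463, -0.2076, 0.2318]
eef_rot: [3.139, -0.015, -0.315]
force: [0.3, 0.7, -0.2]
grip_width: 0.0008
t 2.2333 p [ 0.4463 -0.2076  0.2318] r [ 3.139 -0.015 -0.315] f [ 0.3  0.7 -0.2] w 0.0008164212067522394
slide pos rel face -0.0132 lat -0.0038 to go tx,ty rows -0.57 -0.09 rz rows -0.07 f along 0.05
```

```bash
python3 -m pendant '[{"rx":0,"ry":-0.2,"rz":-0.05,"tx":0.05,"ty":-0.1,"tz":0.2,"grip":1},{"rx":0,"ry":0,"rz":0,"tx":0.1,"ty":0,"tz":0.05,"grip":1}]' ; python3 st.py; python3 -m pendant '[{"rx":0,"ry":0,"rz":0,"tx":0.2,"ty":0,"tz":0,"grip":1},{"rx":0,"ry":0,"rz":0,"tx":0.2,"ty":0,"tz":0,"grip":1}]' ; python3 st.py
```

```text
time_s: 2.4
ee_pos: [0.4544, -0.2065, 0.2252]
eef_rot: [3.138, -0.002, -0.312]
force: [-4.7, 4.2, -3.6]
grip_width: 0.0006
t 2.4 p [ 0.4544 -0.2065  0.2252] r [ 3.138e+00 -2.000e-03 -3.120e-01] f [-4.7  4.2 -3.6] w 0.0006341267453749985
slide pos rel face -0.0058 lat -0.0002 to go tx,ty rows -0.75 -0.0 rz rows -0.02 f along -5.72
time_s: 2.57
ee_pos: [0.4686, -0.211, 0.2254]
eef_rot: [3.138, 0.004, -0.311]
force: [-5.6, -0.6, -3.2]
grip_width: 0.0005
t 2.5667 p [ 0.4686 -0.211   0.2254] r [ 3.138  0.004 -0.311] f [-5.6 -0.6 -3.2] w 0.00048455938901036143
slide pos rel face 0.0091 lat -0.0002 to go tx,ty rows -1.13 -0.0 rz rows -0.02 f along -5.14
```

Contact came at about -8 mm, as predicted from the pad half-width, with 5 N against the tool. The cheek is therefore at about 17 mm, and I'll keep pushing.

```bash
python3 -m pendant '[{"rx":0,"ry":0,"rz":0,"tx":0.25,"ty":0,"tz":0,"grip":1},{"rx":0,"ry":0,"rz":0,"tx":0.25,"ty":0,"tz":0,"grip":1},{"rx":0,"ry":0,"rz":0,"tx":0.25,"ty":0,"tz":0,"grip":1}]' ; python3 st.py; python3 -m pendant '[{"rx":0,"ry":-0.1,"rz":0,"tx":0.2,"ty":0,"tz":0,"grip":1}]' ; python3 st.py
```

```text
time_s: 2.82
ee_pos: [0.4955, -0.22, 0.2255]
eef_rot: [3.138, 0.014, -0.311]
force: [-8.9, 2.3, 1.0]
grip_width: 0.0008
t 2.8167 p [ 0.4955 -0.22    0.2255] r [ 3.138  0.014 -0.311] f [-8.9  2.3  1. ] w 0.0007993261534562314
slide pos rel face 0.0375 lat -0.0006 to go tx,ty rows -1.84 -0.01 rz rows -0.02 f along -9.2
time_s: 2.9
ee_pos: [0.5026, -0.2223, 0.2255]
eef_rot: [3.138, 0.024, -0.311]
force: [-12.1, 2.8, 3.5]
grip_width: 0.0005
t 2.9 p [ 0.5026 -0.2223  0.2255] r [ 3.138  0.024 -0.311] f [-12.1   2.8   3.5] w 0.0005066115671525369
slide pos rel face 0.045 lat -0.0006 to go tx,ty rows -2.02 -0.01 rz rows -0.02 f along -12.39
```

The tool has pitched 0.024 rad because I had the ry sign wrong, so the tip lags about 2 mm and the cheek is near 51 mm. I'll level it and push on in small steps.

```bash
python3 -m pendant '[{"rx":0,"ry":0.3,"rz":0,"tx":0.15,"ty":0,"tz":0,"grip":1}]' ; python3 st.py; python3 -m pendant '[{"rx":0,"ry":0.1,"rz":0,"tx":0.1,"ty":0,"tz":0,"grip":1}]' ; python3 st.py
```

```text
time_s: 2.98
ee_pos: [0.5079, -0.2241, 0.2254]
eef_rot: [3.139, 0.008, -0.311]
force: [-11.7, 1.7, 3.2]
grip_width: 0.0006
t 2.9833 p [ 0.5079 -0.2241  0.2254] r [ 3.139  0.008 -0.311] f [-11.7   1.7   3.2] w 0.0006022404628584101
slide pos rel face 0.0505 lat -0.0007 to go tx,ty rows -2.16 -0.02 rz rows -0.02 f along -11.69
time_s: 3.07
ee_pos: [0.5112, -0.2252, 0.2254]
eef_rot: [3.139, 0.004, -0.311]
force: [-8.9, 2.0, 0.3]
grip_width: 0.0001
t 3.0667 p [ 0.5112 -0.2252  0.2254] r [ 3.139  0.004 -0.311] f [-8.9  2.   0.3] w 0.00014067267041501837
slide pos rel face 0.054 lat -0.0008 to go tx,ty rows -2.25 -0.02 rz rows -0.02 f along -9.08
```

```bash
python3 - <<'E'
from h import *
import cv2
b=ctrl.camera("scene")["pixels"][140:260,200:300]
cv2.imwrite("pics/a2.png",cv2.resize(b,(500,600),interpolation=cv2.INTER_CUBIC))
E
python3 st.py
```

```text
t 3.1167 p [ 0.5114 -0.2253  0.2255] r [ 3.139  0.004 -0.311] f [-6.1  1.5 -1.2] w 0.0005116483611685776
slide pos rel face 0.0543 lat -0.0008 to go tx,ty rows -2.26 -0.02 rz rows -0.02 f along -6.29
```

View pics/a2.png

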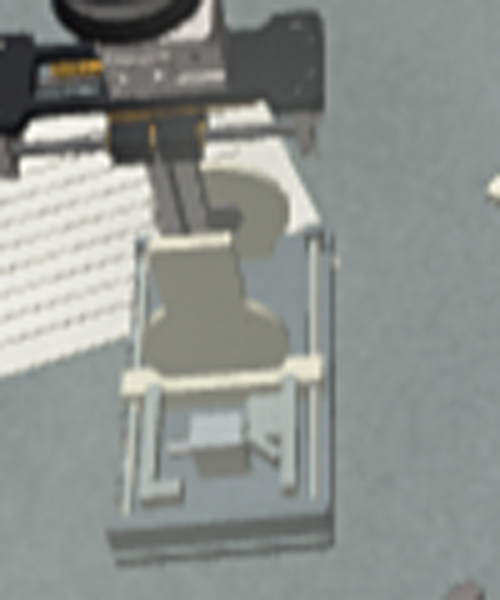

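The pin has shot across: it now sticks out on the left of the block at (175,445), where before it stuck out on the right. Cheek travel is about 61 mm. I'll back off slowly.

```bash
python3 -m pendant '[{"rx":0,"ry":0,"rz":0,"tx":-0.2,"ty":0,"tz":0,"grip":1},{"rx":0,"ry":0,"rz":0,"tx":-0.25,"ty":0,"tz":0,"grip":1},{"rx":0,"ry":0,"rz":0,"tx":-0.25,"ty":0,"tz":0,"grip":1},{"rx":0,"ry":0,"rz":0,"tx":-0.25,"ty":0,"tz":0,"grip":1},{"rx":0,"ry":0,"rz":0,"tx":-0.25,"ty":0,"tz":0,"grip":1},{"rx":0,"ry":0,"rz":0,"tx":0,"ty":0,"tz":0,"grip":1}]'; python3 st.py
python3 - <<'E'
from h import *
import cv2
b=ctrl.camera("scene")["pixels"][140:260,200:300]
cv2.imwrite("pics/a3.png",cv2.resize(b,(500,600),interpolation=cv2.INTER_CUBIC))
E
```

```text
time_s: 3.62
ee_pos: [0.4611, -0.2088, 0.2278]
eef_rot: [3.139, 0.007, -0.31]
force: [0.9, -0.6, 0.2]
grip_width: 0.0001
t 3.6167 p [ 0.4611 -0.2088  0.2278] r [ 3.139  0.007 -0.31 ] f [ 0.9 -0.6  0.2] w 8.968199939467372e-05
slide pos rel face 0.0012 lat -0.0004 to go tx,ty rows -0.93 -0.01 rz rows -0.01 f along 1.08
```

View pics/a3.png

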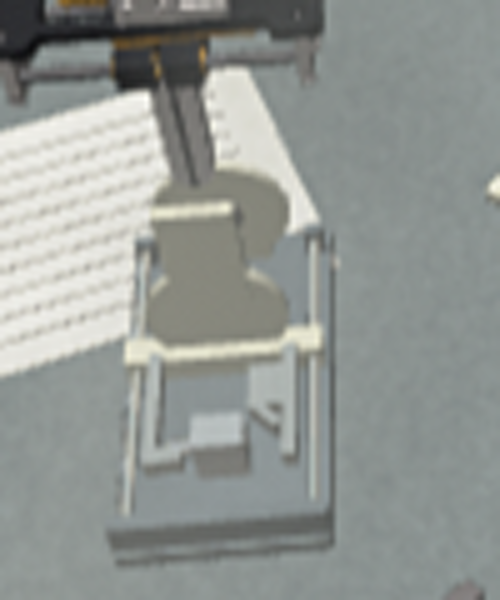

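The tab's hook has caught on the pin and the fingers are clear of it with no force. I'll raise straight up and measure the cheek.

```bash
python3 -m pendant '[{"rx":0,"ry":0,"rz":0,"tx":-0.2,"ty":0,"tz":0,"grip":1},{"rx":0,"ry":0,"rz":0,"tx":0,"ty":0,"tz":-0.8,"grip":1},{"rx":0,"ry":0,"rz":0,"tx":0,"ty":0,"tz":-0.8,"grip":1},{"rx":0,"ry":0,"rz":0,"tx":0,"ty":0.6,"tz":-0.5,"grip":1},{"rx":0,"ry":0,"rz":0,"tx":-0.6,"ty":0.6,"tz":0,"grip":1},{"rx":0,"ry":0,"rz":0,"tx":-0.6,"ty":0.6,"tz":0,"grip":1},{"rx":0,"ry":0,"rz":0,"tx":-0.6,"ty":0.6,"tz":0,"grip":1},{"rx":0,"ry":0,"rz":0,"tx":0,"ty":0,"tz":0,"grip":1}]'; python3 st.py
python3 - <<'E'
from h import *
import cv2
a=ctrl.camera("scene")["pixels"];t=ctrl.camera("top")["pixels"]
cv2.imwrite("pics/a4.png",a)
cv2.imwrite("pics/a5.png",np.hstack([cv2.resize(a[160:220,215:275],(400,400),interpolation=cv2.INTER_CUBIC),cv2.resize(t[200:300,370:450],(320,400),interpolation=cv2.INTER_CUBIC)]))
E
```

```text
time_s: 4.33
ee_pos: [0.3528, -0.277, 0.3187]
eef_rot: [3.137, 0.004, -0.305]
force: [1.0, -0.4, -0.1]
grip_width: 0.0006
t 4.3333 p [ 0.3528 -0.277   0.3187] r [ 3.137  0.004 -0.305] f [ 1.  -0.4 -0.1] w 0.0005669873929800343
slide pos rel face -0.081 lat -0.0984 to go tx,ty rows 1.14 -2.46 rz rows 0.07 f along 1.1
```

View pics/a4.png

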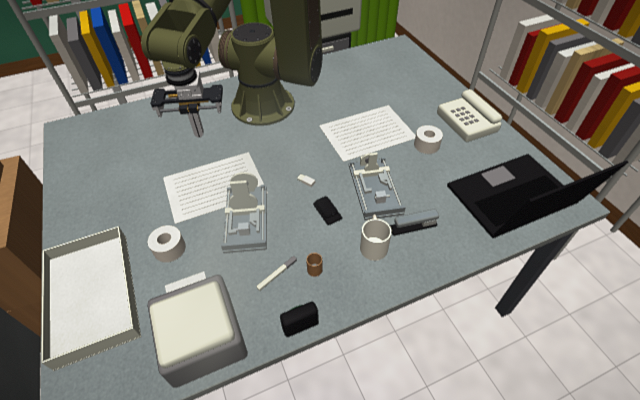

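View pics/a5.png

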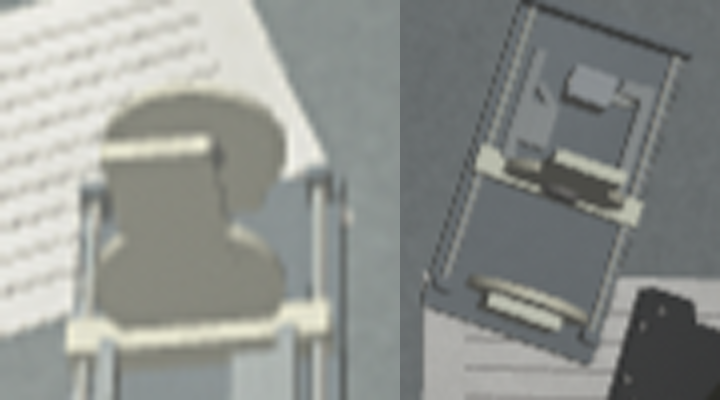

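The cheek is half open, with the hook on the pin at right half (625,98). The other objects look unmoved. A numerical check of the travel, and a before/after comparison of the rest of the desk:

```bash
python3 - <<'E'
from h import *
import cv2
s=ctrl.camera("scene");t=ctrl.camera("top")
a=plane(t,(417.4,242.3),.148);b=plane(t,(412.5,256.3),.148)
print("top travel",np.linalg.norm((a-b)[:2]),a)
c=plane(s,(215+157.5/6.667-.4,160+147.5/6.667-.4),.148);d=plane(s,(215+24.05-.1,160+12-.1),.148)
print("scene travel",np.linalg.norm((c-d)[:2]),c)
for n,i in(("scene",s),("top",t)):
    D=cv2.absdiff(i["pixels"],cv2.imread(f"pics/{n}0.png")).max(2);m=(D>40).astype(np.uint8)
    k,l,st,_=cv2.connectedComponentsWithStats(cv2.dilate(m,np.ones((5,5))))
    print(n,[r.tolist() for r in st[1:] if r[4]>40])
print(ctrl.get_obs()["time_s"])
E
```

```text
top travel 0.03780313876287068 [ 0.49906214 -0.22221226  0.148     ]
scene travel 0.038370388886802685 [ 0.50356004 -0.21941297  0.148     ]
scene [[32, 0, 124, 131, 7340], [140, 0, 139, 140, 10205], [271, 0, 54, 103, 3051], [228, 170, 25, 22, 341], [223, 192, 44, 42, 927], [227, 217, 8, 10, 63]]
top [[237, 234, 302, 166, 18790], [585, 388, 45, 12, 326]]
4.5333
```

The travel is 38 mm in both views (40 given, about 2 mm calibration). In the scene view only the arm and the big stand's cheek and pin have changed.

```bash
python3 -c "
from station import ctrl
print(ctrl.hand_in())"
```

```text
the job is handed in; nothing more can be done
None
```

The larger stand is ready for a new roll: its sprung cheek is caught on the stop pin, about half-way open, and the job is handed in.

**What I did:** I found the tab across two camera views and lowered the shut fingers behind it. I pushed the cheek to about 61 mm of its 65 mm travel, seeing at most about 12 N on the tool. Then I backed off slowly, and the cheek sprang back on its own and caught on the pin.

**Last checks:**
- **Cheek position:** it measured 37.8 mm (top view) and 38.4 mm (scene view) from rest. That is 2 mm short of the nominal 40 mm, about the camera calibration error. The hook can be seen resting on the shot pin.
- **Rest of the desk:** in the scene view only the arm and the larger stand's cheek and pin had changed. The top-view comparison was inconclusive, because one large changed area around the arm overlaps part of the desk.
- **Robot:** it was clear of everything, with about 1 N on the tool, the same as when touching nothing. The job took 4.5 s.

**Disagreements along the way:**
- The first move call was refused because its rows left out some keys; nothing moved.
- The base-plate corners measured 230 mm long against the given 240 mm, so I aimed by the tab measured directly instead.
- I turned one small tilt correction the wrong way during the push, and put it right in the next row.

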